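# Centre-punch a bracket blank through the marking template

### The arm

A 6-joint arm with a two-finger parallel gripper is mounted at the origin on the work surface. World frame = base frame: x ahead of the robot, y to its left, z up, the work surface at z = 0. Lengths are in m, angles in rad, forces in N, time in s.
With the tool pointing down it reaches from about 0.275 to 0.825 m from the base axis. Payload 5.2 kg.
Tool frame: the origin (TCP) lies between the finger pads; the fingertips stand 11 mm ahead of it and the grasp point (between the pads) lies 8 mm behind it (bot.tip_extent is the x of the fingertips in the tool frame, in m); x points along the fingers, y is the direction in which the jaws open and shut, and the axes are right-handed (so a half turn about x gives the same grasp; the last joint's range is limited). The gripper opens to 93 mm and grips with 3 to 60 N. Pads are 15 mm wide; open, the fingers measure 128 mm over their backs; the gripper's body (75 mm by 188 mm) begins 65 mm behind the grasp point.
Start: joints at [-1.339, 0.259, 1.535, -0, 1.348, -0.203], TCP at [0.232, -0.499, 0.23] pointing down, gripper open.
Joint ranges: [-3.14, 3.14], [-0.91, 2.08], [0.19, 2.58], [-1.22, 4.36], [0.22, 2.71], [-3.12, 3.12]. Speed limits (rad/s): [2.57, 2.57, 3.14, 3.14, 3.14, 3.14].

### API

Orientations are given as a 3x3 rotation matrix whose columns are the frame's x, y, z axes.
In Python, from station import bot, camera, ticket gives the robot as it stands.
- The arm moves only by the shell command python3 -m crank 'ROWS' [FORCE]. ROWS is JSON, a list of rows, each a list of 7 numbers: the opening, from 0 (shut) to 1 (fully open), then the shift along the tool's x, y, z in mm, then the turn, a rotation vector about the tool's x, y, z in degrees. In form: [[gripper, x, y, z, wx, wy, wz], ...]. A call has exactly 10 rows; each row shifts and turns the commanded pose from where the row before left it, along the tool's axes as they then stand; what a row does not reach is not made up. A row lasts 1/10 s, in which the tool goes at most 50 mm and 8.59 degrees, less where a joint would pass 70% of its speed; a pose out of reach is approached as far as the arm can. A call with a gripper value outside its range is refused whole. The fingers move at their own pace and stop on an object; FORCE is the grip in N (left out, the last holds). Time passes only in rows, so rows that do not move let the fingers close, or fill a call up. It gives the time, the measured TCP pose, the force and the opening at its end, in the units of the state.
- bot.get_obs(): the state, without advancing time (a new reading comes with each control period).
- camera(name): name is "side" or "top" or "wrist"; returns a dict with "frame" (384x512x3 uint8, red, green, blue), "depth" (384x512 float32, m along the optical axis (not along the pixel's ray), 0 where there is no reading), "fx", "fy", "cx", "cy" (pixels), "D" ([k1, k2, p1, p2, k3] as OpenCV has them; the pictures are not rectified), "rvec" (rotation vector, rad) and "tvec" (3), from world to camera coordinates, as OpenCV has them. Camera axes: x right, y down, z forward; pixel columns grow to the right and rows downward; lengths in m; the calibration is good to about 2 mm. A picture is of the moment at which its call begins.
- ticket.job_done(): hands the job in, once; it reports no verdict.
The state is a dict: "time_s": time; "joint_pos": joint angles; "joint_vel": joint speeds; "effort": joint torques, N m; "eef_pos": TCP position; "tool_rot": TCP orientation; "ft_force": force on the tool from outside, world axes, zero at the start; "ft_torque": the same for the moment, N m; "grip_width": finger opening in m.
Only numpy, scipy, OpenCV 4.12 (cv2) and the standard library are available. Lean on these libraries where they do the work, as an engineer would, in place of code of your own. Each camera call takes 0.05 s, during which the arm holds its last target.

### The job

Take the spring-loaded centre punch out of the tool stand, lower its nose through the small guide hole of the marking template onto the bracket blank beneath, and press it straight down until its spring snaps; ease off as soon as it snaps, without leaning on it hard or driving it on to its end stop. Let it snap nowhere else. Finally put it back upright in the stand hole it came from, fully down on its flange, let go, and leave the fixture, the other tools and the loose things on the bench undisturbed.

Things in the scene. Friction and masses are not known exactly. Their poses are not given: they have to be found in the camera images.
- punch_grip (a point): Centre of the grip barrel of the steel centre punch, upright in one of the stand's three holes (which one varies); the only tool with a wide thin flange under a thick banded barrel. z up its axis. Barrel 20 mm diameter, from 25 mm below to 28 mm above this point, cap to 36 mm. Flange 34 mm diameter, upper face 25 mm and underside 30 mm below; rests on the stand's top. About 0.25 kg.
- punch: The punch; origin on its axis at the flange's underside, z up. Below: a 14 mm collar, 15 mm long, then the sliding nose stem. Pushing the stem in: resistance starts near 3 N, climbs evenly to about 12 N at 7 mm of stroke; there the hidden spring snaps and it drops at once by about 4 N. Pushing on, it climbs to 14 N and a hard stop at 12.5 mm. Off the work it re-cocks.
- nose (a point): Tip of the punch's nose stem, on the axis, z up: 85 mm below punch_grip when extended, less when pressed in. Stem 8 mm diameter, 40 mm long below the collar; its tip is a 4 mm flat that widens to 8 mm over 4 mm.
- telltale (a point): Top of the thin tell-tale pin (6 mm diameter) on the punch's axis, out of its cap: 39 mm above punch_grip (3 mm proud of the cap); when the spring snaps it jumps up 4.5 mm, and falls back when the punch is eased off.
- fixture: Marking fixture, fixed, place and turn vary. Origin at the centre of its underside, x along it, z up. Aluminium base 170 x 120 x 12 mm; four posts carry a steel template 100 x 84 x 10 mm, its top 62 mm above the bench, with a 26 mm window (unused) and the guide hole. Under it lies an L-shaped dark steel blank. The punch should never bear on the fixture with over 22 N.
- guide (a point): Centre of the mouth of the 10 mm guide hole, level with the template's top, 24 mm from the fixture's origin along its +x; scribed lines point to it; z up. Straight down, mouth chamfered 1.5 mm. The blank below lies on an adjustable rest whose height is not measured: its top is 14 to 26 mm below the template's top and must be felt.
- stand: Tool stand, fixed, grey plastic block 56 mm (x) x 190 mm (y) x 60 mm high, origin at the centre of its underside. Three through holes 18 mm wide in a row along its y axis at -65, 0 and +65 mm, chamfered 2 mm. The tools hang in them by their flanges or shoulders, on the top face.
- scriber: Bystander: thin scriber in another stand hole, 12 mm handle, 24 mm collar, reaches 59 mm above the stand. Origin on its axis at the stand's top face.
- deburrer: Bystander: deburring tool in the remaining stand hole, black 23 mm handle, reaches 46 mm above the stand. Origin on its axis at the stand's top face.
- spare_blank: Bystander: spare L-shaped steel blank, 8 mm thick, lying on the bench beyond the fixture. Origin under its long leg.
- wrench: Bystander: wrench lying on the bench beyond the stand.
- screwdriver: Bystander: screwdriver lying on the bench.
- caliper: Bystander: caliper lying flat on the bench.
Things that resemble listed ones, but are neither listed nor needed, are in the scene too. Of the things like the fixture, leave any that is yellow; of the rest the smaller one is meant.

How it is judged:
By the outcome, as a careful person would: the job done as asked, in the order asked, and still so for the second after the job is handed in, with the robot touching nothing.
It also fails if it takes over 59 s, if anything falls off the work surface, if the arm or the gripper's body presses on something with over 40 N, if the wrist force passes 120 N, or if a joint passes its speed limit or range.

## Working session

There is one attempt and no reset: what is moved stays moved. The work goes in short steps, Python scripts to look and compute and a shell command to move; the robot and the scene stay as the last step left them, time stands still between calls to the robot, and variables do not carry over. Pictures are saved under pics/ and viewed, and the job is handed in when it is done.

```bash
ls; mkdir -p pics; python3 - <<'E'
from station import bot,camera
import cv2,numpy as np
o=bot.get_obs()
for k in o: print(k,np.round(o[k],4).tolist())
print(bot.tip_extent)
for n in ("top","side"):
    c=camera(n)
    cv2.imwrite(f"pics/{n}0.png",cv2.cvtColor(c["frame"],cv2.COLOR_RGB2BGR))
    np.savez(f"pics/{n}0.npz",**c)
    print(n,c["fx"],c["fy"],c["cx"],c["cy"],c["D"],c["rvec"],c["tvec"])
E
```

```text
pics
time_s 0.0
joint_pos [-1.3388, 0.2593, 1.536, -0.0, 1.348, -0.2028]
joint_vel [0.0004, 0.0002, 0.0008, -0.0011, 0.001, -0.0001]
effort [0.0004, -43.7318, -28.4001, 0.072, 0.0414, -0.0002]
eef_pos [0.2316, -0.4983, 0.2288]
tool_rot [[-0.0004, 0.4213, -0.9069], [0.0017, -0.9069, -0.4213], [-1.0, -0.0017, -0.0003]]
ft_force [-0.6939, 0.1212, -0.4428]
ft_torque [0.0187, 0.0063, -0.0608]
grip_width 0.0933
0.011
top 491.1402805777358 491.1402805777358 258.9631767273558 189.91821230006906 [-0.09839508  0.          0.          0.          0.        ] [ 2.15121479 -2.13931427  0.14731523] [0.03300047 0.50871508 1.43430332]
side 449.2718371561503 449.2718371561503 261.70860493551356 191.42418143925676 [0.022577 0.       0.       0.       0.      ] [ 0.95538776 -2.4995009   1.06559057] [0.38095408 0.2747885  1.03857476]
```

View pics/top0.png

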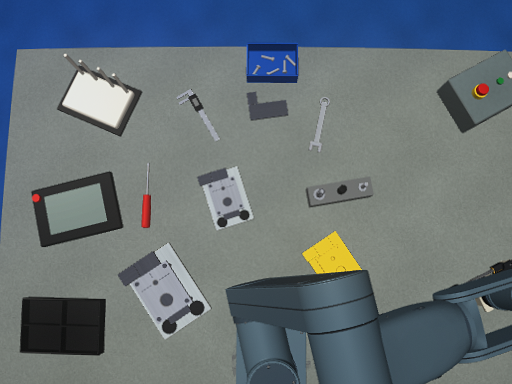

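View pics/side0.png

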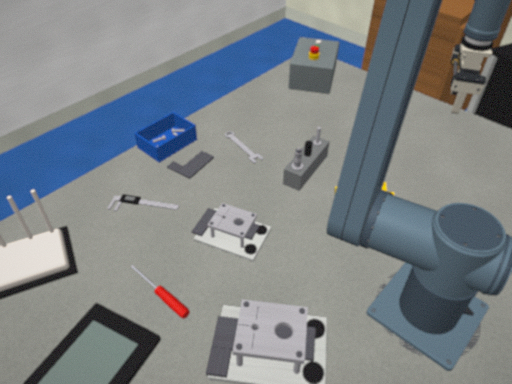

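Candidates for the fixture are the yellow one at top (332,255), which is excluded, a larger grey one at (165,290), and a smaller grey one at (226,197). The smaller grey one is meant. In the stand, the tools at (319,194) and (364,187) still need telling apart.

```bash
cat > h.py <<'E'
import cv2,numpy as np
def ld(n):
    return dict(np.load(f"pics/{n}.npz"))
def save(c,n):
    np.savez(f"pics/{n}.npz",**c); cv2.imwrite(f"pics/{n}.png",cv2.cvtColor(c["frame"],cv2.COLOR_RGB2BGR))
def K(c): return np.array([[c["fx"],0,c["cx"]],[0,c["fy"],c["cy"]],[0,0,1]],float)
def ray(c,uv):
    p=cv2.undistortPoints(np.array(uv,float).reshape(-1,1,2),K(c),c["D"]).reshape(-1,2)
    R=cv2.Rodrigues(c["rvec"])[0]; o=-R.T@c["tvec"].ravel()
    d=np.c_[p,np.ones(len(p))]@R
    return o,d
def atz(c,uv,z):
    o,d=ray(c,uv); return o+d*((z-o[2])/d[:,2])[:,None]
def atdepth(c,uv):
    o,d=ray(c,uv); uv=np.array(uv).reshape(-1,2).astype(int)
    return o+d*c["depth"][uv[:,1],uv[:,0]][:,None]
def cloud(c):
    h,w=c["depth"].shape; u,v=np.meshgrid(np.arange(w),np.arange(h))
    o,d=ray(c,np.c_[u.ravel(),v.ravel()]); return (o+d*c["depth"].ravel()[:,None]).reshape(h,w,3)
def proj(c,P): return cv2.projectPoints(np.array(P,float).reshape(-1,1,3),c["rvec"],c["tvec"],K(c),c["D"])[0].reshape(-1,2)
def crop(c,x0,x1,y0,y1,s,n):
    im=cv2.cvtColor(c["frame"],cv2.COLOR_RGB2BGR)[y0:y1,x0:x1]
    cv2.imwrite(f"pics/{n}.png",cv2.resize(im,None,fx=s,fy=s,interpolation=cv2.INTER_CUBIC))
E
python3 - <<'E'
from h import *
t=ld("top0");s=ld("side0")
crop(t,185,385,150,240,4,"topc");crop(s,185,345,120,265,5,"sidec")
print(atdepth(t,[(319,194),(343,189),(364,187),(307,192),(371,189),(330,192),(226,197)]).round(4))
print(atdepth(s,[(299,152),(318,128)]).round(4))
E
```

```text
[[ 0.4867 -0.1349  0.1133]
 [ 0.5027 -0.205   0.1044]
 [ 0.5111 -0.2688  0.0893]
 [ 0.501  -0.1067  0.0508]
 [ 0.5085 -0.294   0.0677]
 [ 0.5004 -0.1741  0.0574]
 [ 0.4848  0.1332  0.0504]]
[[ 0.4884 -0.1317  0.1216]
 [ 0.5152 -0.2571  0.1231]]
```

View pics/topc.png

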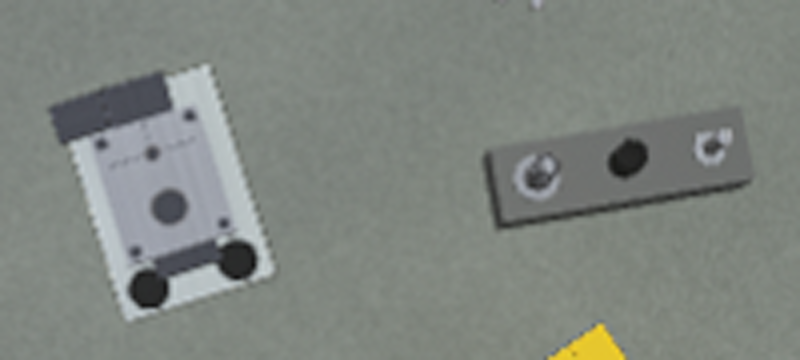

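View pics/sidec.png

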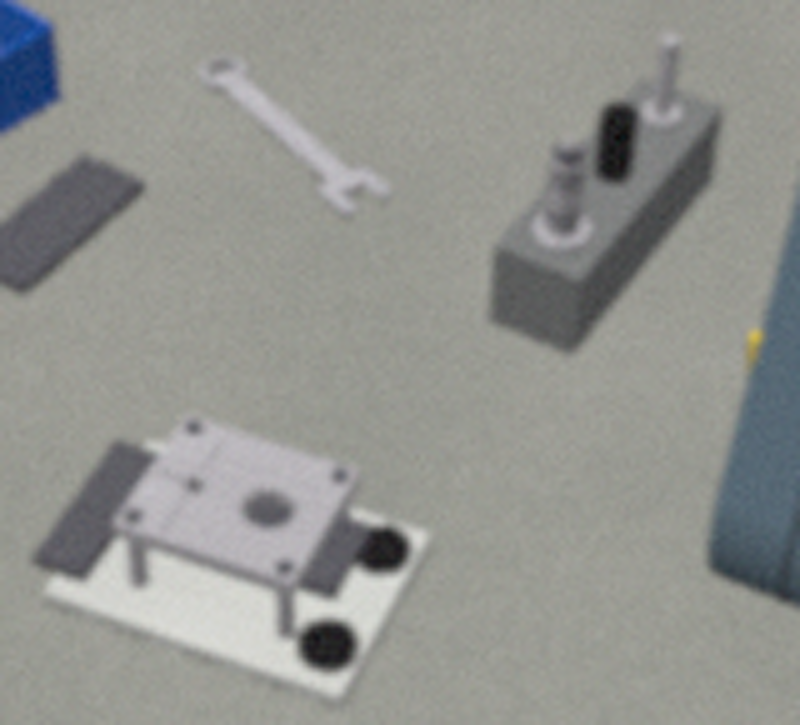

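The punch is in the +y end hole at top (319,194): it has the wide thin flange and thick barrel. The scriber is at (363,187) and the black deburrer is in the middle. The guide hole is at top (223,188), where the scribed lines meet.

```bash
python3 - <<'E'
from h import *
t=ld("top0");s=ld("side0")
T=lambda l:[(185+a/4,150+b/4) for a,b in l]
S=lambda l:[(185+a/5,120+b/5) for a,b in l]
print("base top", atz(t,T([(205,64),(275,272),(128,320)]),.012).round(4))
print("base side", atz(s,S([(430,532),(345,700),(45,592)]),.012).round(4))
print("guide",atz(t,T([(152,153)]),.062),atz(s,S([(195,485)]),.062))
print("window",atz(t,T([(169.5,207)]),.062),atz(s,S([(268,508)]),.062))
print("stand",atz(t,T([(486,152),(742,108),(752,182),(500,222)]),.06).round(4))
print("flange",atz(t,T([(538,177)]),.065),atz(s,S([(563,231)]),.065))
print("scr col",atz(t,T([(712,149)]),.063),atz(s,S([(661,111)]),.063))
print("punch cap",atz(s,S([(570,150)]),.126), atz(t,T([(546,163)]),.127))
c=cloud(t)
for u,v in [(310,202),(330,197),(352,194),(215,190),(226,180),(240,195),(205,195),(260,200)]: print(u,v,c[v,u].round(4))
E
```

```text
base top [[0.5858 0.1061 0.012 ]
 [0.4262 0.0512 0.012 ]
 [0.3893 0.1617 0.012 ]]
base side [[0.4272 0.0546 0.012 ]
 [0.3863 0.1674 0.012 ]
 [0.5481 0.2203 0.012 ]]
guide [[0.50925917 0.14163775 0.062     ]] [[0.50984069 0.14592187 0.062     ]]
window [[0.46930107 0.12814058 0.062     ]] [[0.47124416 0.13222277 0.062     ]]
stand [[ 0.5116 -0.1044  0.06  ]
 [ 0.5456 -0.2952  0.06  ]
 [ 0.4902 -0.3012  0.06  ]
 [ 0.4597 -0.1143  0.06  ]]
flange [[ 0.49250265 -0.14204568  0.065     ]] [[ 0.49131319 -0.13574696  0.065     ]]
scr col [[ 0.51426014 -0.27138513  0.063     ]] [[ 0.51769858 -0.26696384  0.063     ]]
punch cap [[ 0.4907895  -0.13419568  0.126     ]] [[ 0.49409491 -0.1404166   0.127     ]]
310 202 [ 0.47   -0.1144  0.0606]
330 197 [ 0.4855 -0.1739  0.0576]
352 194 [ 0.4939 -0.2382  0.0634]
215 190 [0.5043 0.1654 0.0595]
226 180 [0.5326 0.1326 0.0699]
240 195 [0.4965 0.0937 0.0089]
205 195 [0.4969 0.2014 0.0013]
260 200 [0.4824 0.0327 0.0018]
```

```bash
cat >> h.py <<'E'
from scipy.spatial.transform import Rotation as Ro
def plan(o,p,yaw,n):
    "n equal rows to TCP p, tool y at yaw deg, tool x down"
    R0=np.array(o["tool_rot"]);p0=np.array(o["eef_pos"])
    y=np.array([np.cos(np.radians(yaw)),np.sin(np.radians(yaw)),0]);x=np.array([0,0,-1.])
    R1=np.c_[x,y,np.cross(x,y)]
    rv=Ro.from_matrix(R0.T@R1).as_rotvec()
    R=R0.copy()
    for i in range(n):
        d=R.T@((np.array(p)-p0)/n)*1000
        print([float(v) for v in np.round(np.r_[d,np.degrees(rv)/n],2)])
        R=R@Ro.from_rotvec(rv/n).as_matrix()
E
python3 - <<'E'
from h import *
from station import bot,camera
c=camera("wrist");save(c,"w0")
o=bot.get_obs();R=np.array(o["tool_rot"])
Rc=cv2.Rodrigues(c["rvec"])[0];pc=-Rc.T@c["tvec"].ravel()
print("cam in tool",R.T@(pc-o["eef_pos"]),"axes\n",(R.T@Rc.T).round(3),c["fx"],c["D"])
plan(o,[.46,-.139,.24],9.6,10)
E
```

```text
cam in tool [-1.54453544e-01 -1.26432706e-04 -7.89070205e-02] axes
 [[-0.    -0.285  0.958]
 [ 1.    -0.001 -0.   ]
 [ 0.001  0.958  0.285]] 318.10900871404266 [0.00475551 0.         0.         0.         0.        ]
[-1.06, -22.98, -35.86, -7.47, -0.01, 0.01]
[-1.06, -18.12, -38.54, -7.47, -0.01, 0.01]
[-1.07, -12.96, -40.57, -7.47, -0.01, 0.01]
[-1.08, -7.58, -41.91, -7.47, -0.01, 0.01]
[-1.08, -2.06, -42.54, -7.47, -0.01, 0.01]
[-1.08, 3.48, -42.44, -7.47, -0.01, 0.01]
[-1.09, 8.97, -41.63, -7.47, -0.01, 0.01]
[-1.09, 14.3, -40.11, -7.47, -0.01, 0.01]
[-1.09, 19.4, -37.91, -7.47, -0.01, 0.01]
[-1.1, 24.16, -35.07, -7.47, -0.01, 0.01]
```

```bash
python3 -m crank '[[1,-1,-21.6,-38.8,-7.5,0,0],[1,-1,-16.4,-41.3,-7.5,0,0],[1,-1,-10.8,-43,-7.5,0,0],[1,-1,-5.1,-44.1,-7.5,0,0],[1,-1,0.7,-44.4,-7.5,0,0],[1,-1,6.4,-43.9,-7.5,0,0],[1,-1,12.1,-42.6,-7.5,0,0],[1,-1,17.5,-40.7,-7.5,0,0],[1,-1,22.6,-38.1,-7.5,0,0],[1,-1,27.3,-34.8,-7.5,0,0]]'
python3 - <<'E'
from h import *
from station import bot,camera
o=bot.get_obs();print(o["eef_pos"],o["joint_pos"],o["ft_force"])
print(np.array(o["tool_rot"]).round(3))
c=camera("wrist");save(c,"w1")
E
```

```text
time_s: 1.15
eef_pos: [0.4924, -0.1378, 0.2396]
tool_rot: [[-0.0, 0.984, 0.177], [0.0, 0.177, -0.984], [-1.0, -0.0, -0.0]]
ft_force: [0.3, 0.1, 0.4]
grip_width: 0.0929
[ 0.49242016 -0.13784294  0.23956987] [-4.91336736e-01  1.82184200e-01  1.60894994e+00 -2.95886786e-05
  1.35063918e+00 -6.69734356e-01] [0.26893249 0.09196262 0.4221011 ]
[[-0.     0.984  0.177]
 [ 0.     0.177 -0.984]
 [-1.    -0.    -0.   ]]
```

View pics/w1.png

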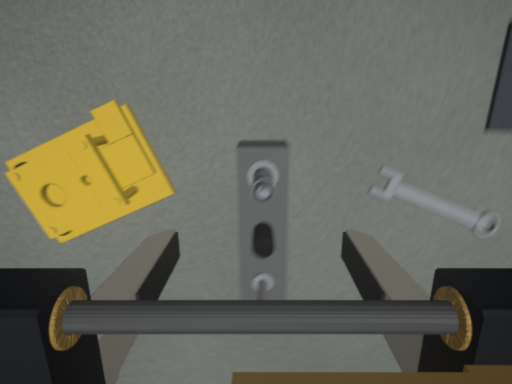

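```bash
python3 - <<'E'
from h import *
c=ld("w1")
crop(c,220,305,130,210,8,"w1c")
E
```

```text
(no output)
```

View pics/w1c.png

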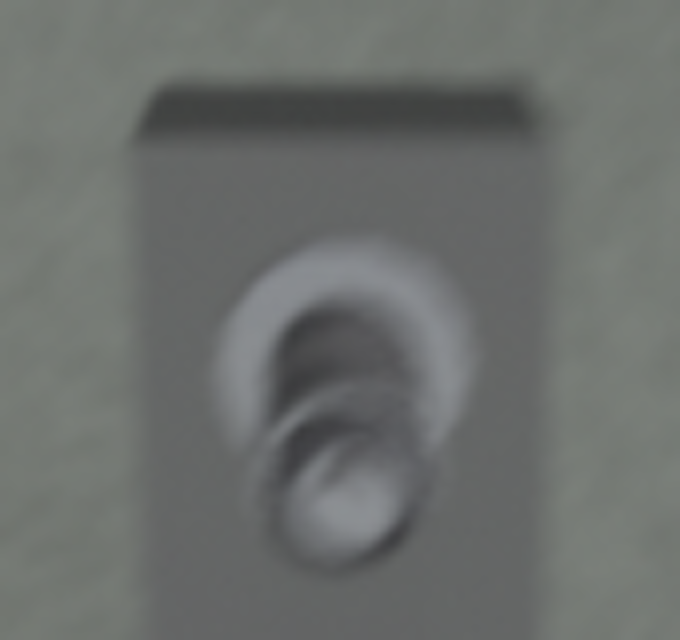

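```bash
python3 - <<'E'
from h import *
from station import bot
c=ld("w1")
C=lambda l:[(220+a/8,130+b/8) for a,b in l]
print("flange",atz(c,C([(345,370)]),.065))
print("flange l/r/top",atz(c,C([(212,372),(478,372),(345,237)]),.065))
print("cap",atz(c,C([(345,490)]),.126), atz(c,C([(345,505)]),.126))
st=atz(c,C([(140,140),(548,140),(540,640),(150,640)]),.06);print("stand",st)
a=(st[0]+st[1])/2;b=(st[2]+st[3])/2;print(np.degrees(np.arctan2(-(a-b)[0],(a-b)[1])))
d=(a-b)/np.linalg.norm(a-b); print("hole",a-d*.03)
cl=cloud(c)
print(cl[135,240:290:12].round(4), cl[190,240:290:6].round(4))
E
```

```text
flange [[ 0.49500019 -0.13717945  0.065     ]]
flange l/r/top [[ 0.47765405 -0.14056665  0.065     ]
 [ 0.51244455 -0.13432975  0.065     ]
 [ 0.49179545 -0.11959656  0.065     ]]
cap [[ 0.49420649 -0.13613366  0.126     ]] [[ 0.49451447 -0.13782349  0.126     ]]
stand [[ 0.46319299 -0.11257956  0.06      ]
 [ 0.51594836 -0.10312116  0.06      ]
 [ 0.52890407 -0.17154536  0.06      ]
 [ 0.47546835 -0.18112369  0.06      ]]
10.43750276048493
hole [ 0.49500556 -0.13735395  0.06      ]
[[ 0.4612 -0.1066 -0.0016]
 [ 0.4757 -0.1039 -0.0008]
 [ 0.4902 -0.1014 -0.0019]
 [ 0.5047 -0.0987 -0.0008]
 [ 0.5193 -0.0961 -0.0014]] [[ 0.4731 -0.1584  0.0585]
 [ 0.4796 -0.1567  0.0604]
 [ 0.4845 -0.1377  0.1225]
 [ 0.4899 -0.1379  0.1188]
 [ 0.4953 -0.1373  0.1174]
 [ 0.4776 -0.0597  0.3941]
 [ 0.5118 -0.1509  0.0605]
 [ 0.5184 -0.1499  0.0598]
 [ 0.5335 -0.1651 -0.0016]]
```

Flange, cap and stand edges agree on a punch axis at (0.495, -0.137). The stand yaw is about 10.4°, so the jaws are already aligned. Descending to grasp.

```bash
python3 -m crank '[[0.6,20,2.6,0,0,0,0],[0.6,20,0,0,0,0,0],[0.6,20,0,0,0,0,0],[0.6,20,0,0,0,0,0],[0.6,20,0,0,0,0,0],[0.6,20,0,0,0,0,0],[0.6,15,0,0,0,0,0],[0.6,12,0,0,0,0,0],[0.6,7,0,0,0,0,0],[0.6,3.6,0,0,0,0,0]]' 20
python3 - <<'E'
from h import *
from station import bot,camera
c=camera("wrist");save(c,"w2")
E
```

```text
time_s: 2.2
eef_pos: [0.4941, -0.1392, 0.0815]
tool_rot: [[-0.001, 0.985, 0.172], [0.0, 0.172, -0.985], [-1.0, -0.001, -0.0]]
ft_force: [0.3, 0.2, -0.0]
grip_width: 0.0558
```

View pics/w2.png

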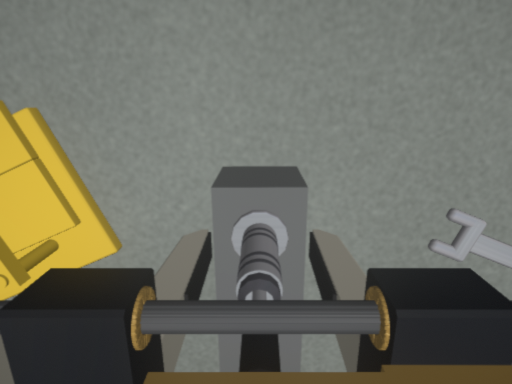

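```bash
python3 - <<'E'
from h import *
from station import bot
o=bot.get_obs();print(o["eef_pos"],o["joint_pos"])
crop(ld("w2"),200,320,160,320,5,"w2c")
E
```

```text
[ 0.4940848  -0.13913177  0.08141466] [-4.92058348e-01  3.46016864e-01  1.81533623e+00  1.48986725e-06
  9.81052280e-01 -6.64889158e-01]
```

View pics/w2c.png

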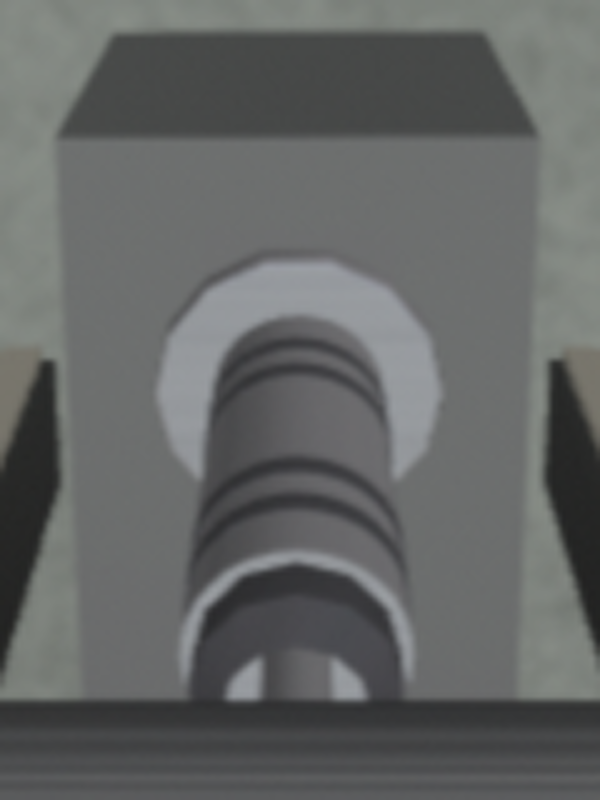

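```bash
python3 - <<'E'
from h import *
from station import bot
o=bot.get_obs();R=np.array(o["tool_rot"]);p=np.array(o["eef_pos"])
c=ld("w2")
C=lambda l:[(200+a/5,160+b/5) for a,b in l]
Q=atz(c,C([(298.5,393),(157,393),(440,393),(298.5,252)]),.065)
print(Q,((Q-p)@R).round(4))
st=atz(c,C([(58,135),(539,135)]),.06);print("stand tool",((st-p)@R).round(4), st)
# far face
f=atz(c,C([(298,135)]),.06); print(f)
cr=lambda dy,dz: None
# project circle for fit
y=np.array([np.cos(np.radians(10)),np.sin(np.radians(10))])
for cy in (-.1393,-.1373,-.1353):
    th=np.linspace(0,2*np.pi,5)[:-1]+np.radians(10)
    P=np.c_[.495+.017*np.cos(th),cy+.017*np.sin(th),np.full(4,.065)]
    print(cy,((proj(c,P)-[200,160])*5).round(1).tolist())
E
```

```text
[[ 0.49309865 -0.1385658   0.065     ]
 [ 0.47675783 -0.14140103  0.065     ]
 [ 0.50943864 -0.13572851  0.065     ]
 [ 0.49010728 -0.12129857  0.065     ]] [[ 0.0164 -0.0009 -0.0007]
 [ 0.0164 -0.0174 -0.0007]
 [ 0.0164  0.0157 -0.0007]
 [ 0.0164 -0.0008 -0.0182]]
stand tool [[ 0.0214 -0.0284 -0.0307]
 [ 0.0214  0.0268 -0.0307]] [[ 0.46076222 -0.11374296  0.06      ]
 [ 0.51518672 -0.10429784  0.06      ]]
[[ 0.48791843 -0.10902971  0.06      ]]
-0.1393 [[458.2, 400.9], [313.3, 265.0], [168.6, 401.6], [313.4, 530.6]]
-0.1373 [[461.6, 385.4], [316.4, 248.7], [171.1, 386.1], [316.3, 515.9]]
-0.1353 [[465.0, 369.9], [319.4, 232.4], [173.7, 370.6], [319.2, 501.2]]
```

```bash
python3 -m crank '[[0.4,0,-0.5,-0.5,0,0,0],[0,0,0,0,0,0,0],[0,0,0,0,0,0,0],[0,0,0,0,0,0,0],[0,0,0,0,0,0,0],[0,0,0,0,0,0,0],[0,0,0,0,0,0,0],[0,0,0,0,0,0,0],[0,0,0,0,0,0,0],[0,0,0,0,0,0,0]]' 45
```

```text
time_s: 3.25
eef_pos: [0.4938, -0.1388, 0.0823]
tool_rot: [[0.0, 0.985, 0.172], [-0.0, 0.172, -0.985], [-1.0, 0.0, 0.0]]
ft_force: [-0.9, 0.9, 4.7]
grip_width: 0.0192
```

```bash
python3 -m crank '[[0,-3,0,0,0,0,0],[0,-6,0,0,0,0,0],[0,-10,0,0,0,0,0],[0,-12,0,0,0,0,0],[0,-13,0,0,0,0,0],[0,-13,0,0,0,0,0],[0,-13,0,0,0,0,0],[0,-13,0,0,0,0,0],[0,-10,0,0,0,0,0],[0,-7,0,0,0,0,0]]' 
python3 - <<'E'
from h import *
from station import bot,camera
o=bot.get_obs();print(o["eef_pos"],o["ft_force"],o["ft_torque"])
c=camera("wrist");save(c,"w3")
c=camera("side");save(c,"s3")
crop(c,230,390,80,240,4,"s3c")
# plan to guide, TCP height same
plan(o,[.5095,.1437,o["eef_pos"][2]],10,10)
E
```

```text
time_s: 4.25
eef_pos: [0.4941, -0.1389, 0.1835]
tool_rot: [[0.001, 0.985, 0.172], [-0.001, 0.172, -0.985], [-1.0, 0.001, 0.001]]
ft_force: [-0.1, -0.6, -2.2]
grip_width: 0.0194
[ 0.49406462 -0.13892054  0.18351478] [-0.12766359 -0.58212977 -2.24788696] [-0.02565131 -0.16451266 -0.00838397]
[-0.02, 6.39, -27.57, -0.01, 0.01, -0.01]
[-0.02, 6.39, -27.57, -0.01, 0.01, -0.01]
[-0.02, 6.39, -27.57, -0.01, 0.01, -0.01]
[-0.01, 6.4, -27.57, -0.01, 0.01, -0.01]
[-0.01, 6.4, -27.57, -0.01, 0.01, -0.01]
[-0.01, 6.41, -27.57, -0.01, 0.01, -0.01]
[-0.01, 6.41, -27.57, -0.01, 0.01, -0.01]
[-0.01, 6.42, -27.57, -0.01, 0.01, -0.01]
[-0.0, 6.42, -27.57, -0.01, 0.01, -0.01]
[-0.0, 6.42, -27.57, -0.01, 0.01, -0.01]
```

View pics/w3.png

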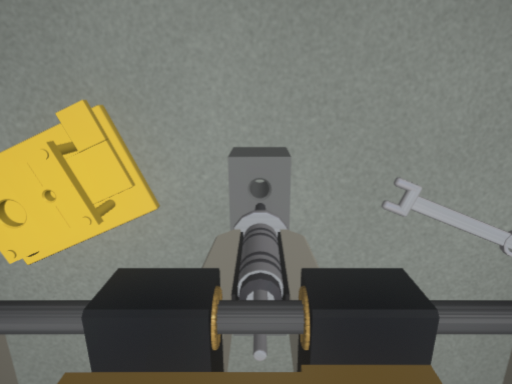

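View pics/s3c.png

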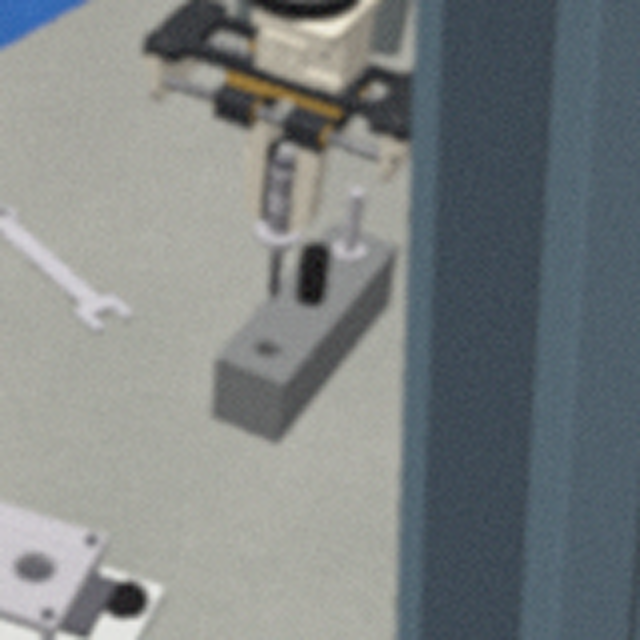

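```bash
python3 - <<'E'
from h import *
crop(ld("w3"),215,305,140,300,5,"w3c")
E
```

```text
(no output)
```

View pics/w3c.png

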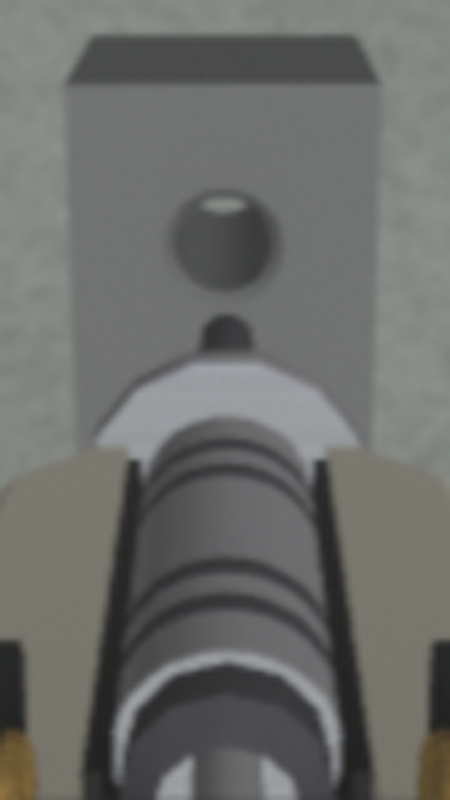

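```bash
cat >> h.py <<'E'
def camtool(o,c):
    "fixed tool->camera transform"
    R=np.array(o["tool_rot"]);p=np.array(o["eef_pos"]);Rc=cv2.Rodrigues(c["rvec"])[0]
    return Rc@R, Rc@p+c["tvec"].ravel()
def projtool(c,o,Pt):
    R=np.array(o["tool_rot"]);return proj(c,np.array(o["eef_pos"])+np.array(Pt)@R.T)
E
python3 - <<'E'
from h import *
from station import bot
o=bot.get_obs();c=ld("w3")
C=lambda l:[(215+a/5,140+b/5) for a,b in l]
f=lambda P:((projtool(c,o,P)-[215,140])*5).round(1).tolist()
print(camtool(o,c)[1], camtool(o,c)[0].round(3).tolist())
th=np.linspace(0,2*np.pi,361)
def ring(x,r):
    q=np.array(f([(x,r*np.cos(a),r*np.sin(a)) for a in th])); return q.min(0),q.max(0)
print("flange top ring",ring(.017,.017)); print("nose flat",ring(.077,.002)); print("stem8",ring(.073,.004));print("cap",ring(-.044,.010),ring(-.036,.01))
print("hole",atz(c,C([(224,240)]),.06)); st=atz(c,C([(66,83),(378,83)]),.06);print(st,st.mean(0)-np.array([-.03*.181*-1,.03*.983,0]))
E
```

```text
[0.00094436 0.03213444 0.17105131] [[0.0, 1.0, 0.001], [-0.286, -0.001, 0.958], [0.958, -0.0, 0.286]]
flange top ring (array([ 88.6, 362.2]), array([377.4, 627.1]))
nose flat (array([218.1, 320.1]), array([244.1, 344.7]))
stem8 (array([204.8, 315.9]), array([257.6, 365.8]))
cap (array([113. , 709.8]), array([360. , 922.4])) (array([119.3, 657.1]), array([352.4, 860.1]))
hole [[ 0.49315565 -0.13760849  0.06      ]]
[[ 0.46079094 -0.1140384   0.06      ]
 [ 0.51499688 -0.10463481  0.06      ]] [ 0.48246391 -0.1388266   0.06      ]
```

```bash
python3 -m crank '[[0,0,3,-12,0,0,0],[0,0,6,-25,0,0,0],[0,0,8,-34,0,0,0],[0,0,9.2,-38,0,0,0],[0,0,9.3,-39,0,0,0],[0,0,9.3,-39,0,0,0],[0,0,8.2,-35,0,0,0],[0,0,6.2,-27,0,0,0],[0,0,4.1,-17,0,0,0],[0,0,2.4,-9.3,0,0,0]]' 
python3 - <<'E'
from h import *
from station import bot,camera
o=bot.get_obs();print(o["eef_pos"],o["ft_force"],o["ft_torque"])
c=camera("wrist");save(c,"w4")
crop(c,190,330,130,290,5,"w4c")
E
```

```text
time_s: 5.35
eef_pos: [0.5099, 0.1461, 0.1812]
tool_rot: [[-0.002, 0.985, 0.174], [0.0, 0.174, -0.985], [-1.0, -0.002, -0.001]]
ft_force: [0.5, -0.6, -2.7]
grip_width: 0.0196
[0.50994389 0.14606533 0.18118658] [ 0.53935484 -0.58729194 -2.72665743] [-0.0241358  -0.09181543 -0.04289634]
```

View pics/w4c.png

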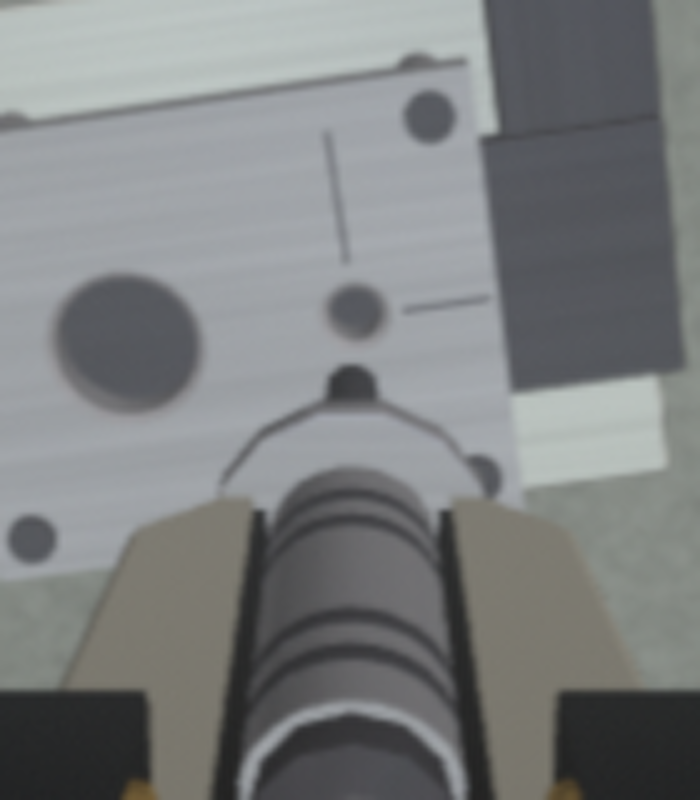

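```bash
cat >> h.py <<'E'
def raytool(c,o,uv,xt):
    "pixel -> tool-frame point at tool x = xt"
    R=np.array(o["tool_rot"]);p=np.array(o["eef_pos"])
    og,d=ray(c,uv); og=R.T@(og-p); d=d@R
    return og+d*((xt-og[0])/d[:,0])[:,None]
def tipring(c,o,x,r,n=360):
    th=np.linspace(0,2*np.pi,n); return projtool(c,o,[(x,r*np.cos(a),r*np.sin(a)) for a in th])
E
python3 - <<'E'
from h import *
from station import bot
o=bot.get_obs();c=ld("w4")
C=lambda l:[(190+a/5,130+b/5) for a,b in l]
for x,r,n in ((.017,.017,"fl"),(.077,.002,"tip"),(.073,.004,"stem"),(-.036,.01,"cap")):
    q=(tipring(c,o,x,r)-[190,130])*5; print(n,q.min(0).round(1),q.max(0).round(1))
# per-unit conversions
print("nose front obs",raytool(c,o,C([(352,365)]),.073))
print("flange front obs",raytool(c,o,C([(350,403)]),.017), "cap front",raytool(c,o,C([(352,703)]),-.036))
for h in (.117,.119,.121): print("guide",h,raytool(c,o,C([(356,311)]),h))
print(atz(c,C([(356,311)]),.062), cloud(c)[185:197:4,250:256:3,2], cloud(c)[180,235:255:4])
E
```

```text
fl [214.3 408.6] [503.8 674.2]
tip [343.9 366.9] [369.9 391.5]
stem [330.6 362.7] [383.5 412.7]
cap [245.4 703.7] [479.2 907.4]
nose front obs [[ 0.073      -0.00075906 -0.00363637]]
flange front obs [[ 0.017      -0.00104373 -0.01768292]] cap front [[-0.036      -0.00087715 -0.01007023]]
guide 0.117 [[ 1.17000000e-01 -6.46265737e-07  8.76922641e-04]]
guide 0.119 [[1.19000000e-01 6.56116169e-06 1.46742486e-03]]
guide 0.121 [[1.21000000e-01 1.37685891e-05 2.05792707e-03]]
[[0.51031023 0.14509746 0.062     ]] [[0.0606277  0.06136802]
 [0.06158324 0.0618156 ]
 [0.06142306 0.06097658]] [[0.48545691 0.15216233 0.06199243]
 [0.48896092 0.15288202 0.06238775]
 [0.49244816 0.15345487 0.06222227]
 [0.49593939 0.15407612 0.06224275]
 [0.49944188 0.15447713 0.06139708]]
```

```bash
python3 -m crank '[[0,2,0.4,0.6,0,0,0],[0,4,0.4,0.6,0,0,0],[0,5,0,0,0,0,0],[0,5,0,0,0,0,0],[0,5,0,0,0,0,0],[0,5,0,0,0,0,0],[0,4,0,0,0,0,0],[0,2,0,0,0,0,0],[0,0,0,0,0,0,0],[0,0,0,0,0,0,0]]' 
python3 - <<'E'
from h import *
from station import bot,camera
o=bot.get_obs();print(o["eef_pos"],o["ft_force"],o["ft_torque"])
c=camera("wrist");save(c,"w5")
crop(c,210,310,160,260,8,"w5c")
c=camera("side");save(c,"s5")
crop(c,180,280,140,260,6,"s5c")
E
```

```text
time_s: 6.4
eef_pos: [0.5122, 0.1427, 0.1502]
tool_rot: [[0.0, 0.985, 0.172], [0.0, 0.172, -0.985], [-1.0, 0.0, 0.0]]
ft_force: [-0.0, 0.2, -2.2]
grip_width: 0.0195
[0.51215792 0.14274965 0.15016255] [-0.02040796  0.19451333 -2.24414006] [ 0.0103593  -0.09730833 -0.02986743]
```

View pics/w5c.png

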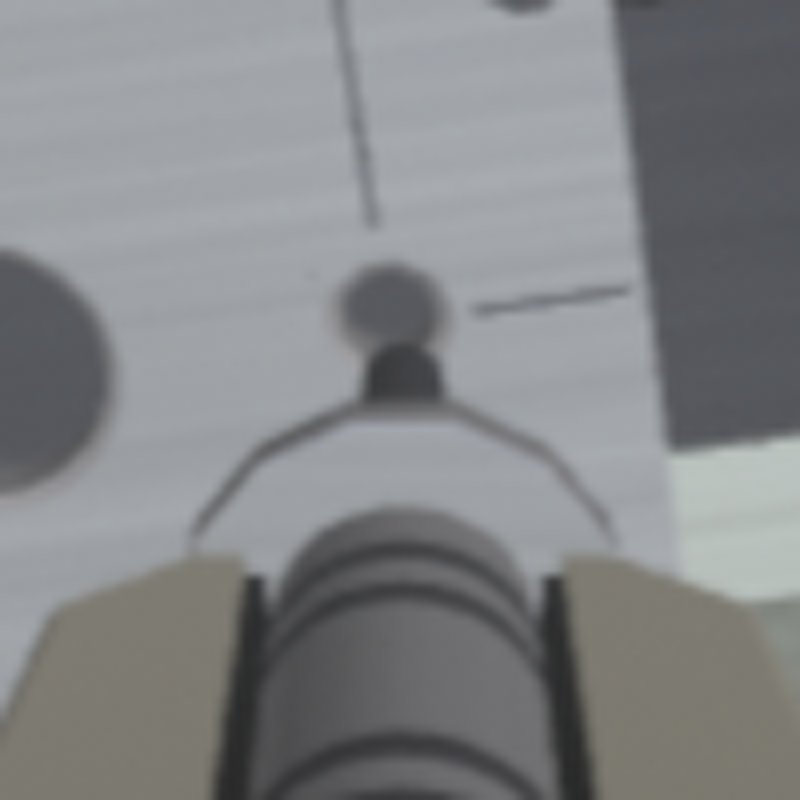

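View pics/s5c.png

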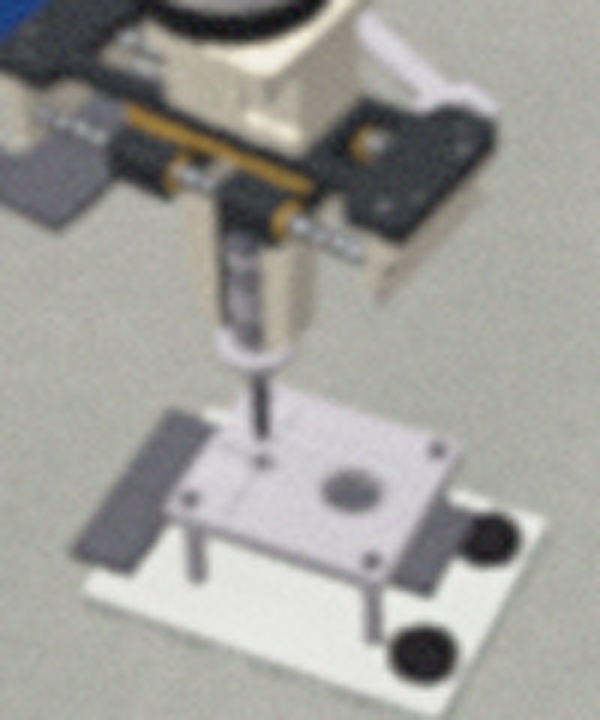

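```bash
python3 - <<'E'
from h import *
from station import bot
o=bot.get_obs();c=ld("w5")
C=lambda l:[(210+a/8,160+b/8) for a,b in l]
for x,r,n in ((.017,.017,"fl"),(.077,.002,"tip"),(.073,.004,"stem"),(-.036,.01,"cap")):
    q=(tipring(c,o,x,r)-[210,160])*8; print(n,q.min(0).round(1),q.max(0).round(1))
print("nose front obs",raytool(c,o,C([(403,342)]),.073))
print("flange front obs",raytool(c,o,C([(402,410)]),.017))
for h in (.086,.088,.090): print("guide",h,raytool(c,o,C([(390,308)]),h))
s=ld("s5"); S=lambda l:[(180+a/6,140+b/6) for a,b in l]
print("side guide",atz(s,S([(262,461)]),.062)); 
for z in (.071,.073,.075):print("side nose",z,atz(s,S([(261,438)]),z))
E
```

```text
fl [179.3 418.6] [642.3 843.2]
tip [387.4 351.1] [429.  390.5]
stem [366.  344.4] [450.6 424.3]
cap [228.  891.7] [ 602.  1217.2]
nose front obs [[ 0.073      -0.00049987 -0.00423834]]
flange front obs [[ 0.017      -0.00063412 -0.01765543]]
guide 0.086 [[ 0.086      -0.00177166 -0.00348316]]
guide 0.088 [[ 0.088      -0.00178023 -0.00285069]]
guide 0.09 [[ 0.09       -0.0017888  -0.00221822]]
side guide [[0.51088163 0.14608543 0.062     ]]
side nose 0.071 [[0.51448045 0.14254543 0.071     ]]
side nose 0.073 [[0.51309763 0.14381331 0.073     ]]
side nose 0.075 [[0.51171481 0.14508118 0.075     ]]
```

Wrist and side views agree: the nose must shift about -1.5 mm in tool y and -2.6 mm in tool z.

```bash
python3 -m crank '[[0,0,-0.5,-0.9,0,0,0],[0,1,-0.5,-0.9,0,0,0],[0,1,-0.5,-0.8,0,0,0],[0,1,0,0,0,0,0],[0,1,0,0,0,0,0],[0,1,0,0,0,0,0],[0,0,0,0,0,0,0],[0,0,0,0,0,0,0],[0,0,0,0,0,0,0],[0,0,0,0,0,0,0]]' 
python3 - <<'E'
from h import *
from station import bot,camera
o=bot.get_obs();print(o["eef_pos"],o["ft_force"],o["ft_torque"])
c=camera("wrist");save(c,"w6")
crop(c,210,310,160,260,8,"w6c")
c=camera("side");save(c,"s6")
crop(c,195,265,190,250,10,"s6c")
E
```

```text
time_s: 7.5
eef_pos: [0.5102, 0.145, 0.1451]
tool_rot: [[0.0, 0.985, 0.172], [0.0, 0.172, -0.985], [-1.0, 0.0, -0.0]]
ft_force: [-0.3, 0.2, -2.9]
grip_width: 0.0193
[0.51017465 0.14499717 0.14509581] [-0.25529889  0.191111   -2.91373792] [-0.02628915 -0.09805906  0.00736276]
```

View pics/w6c.png

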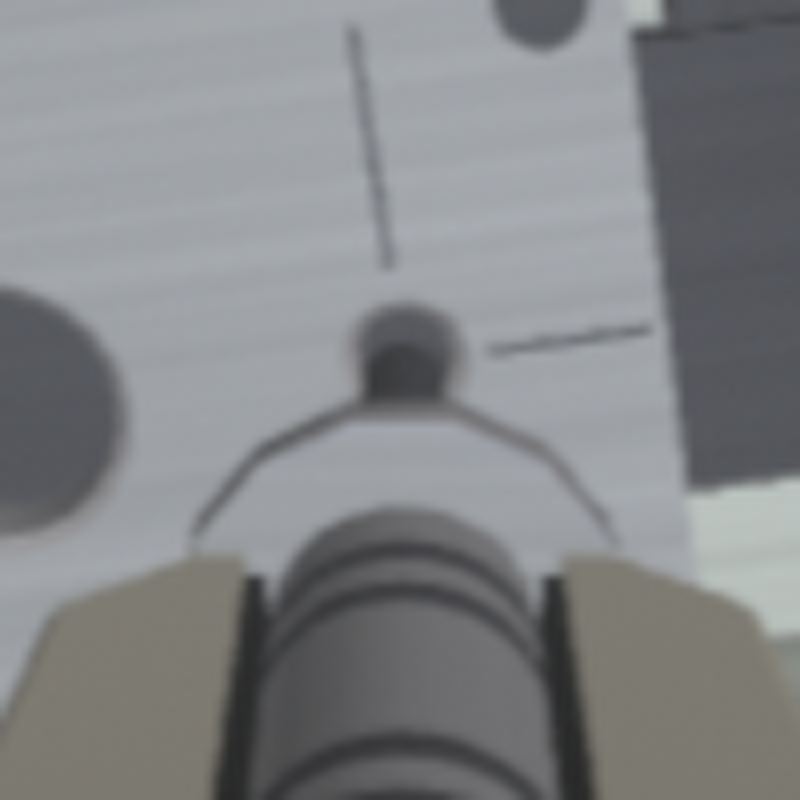

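View pics/s6c.png

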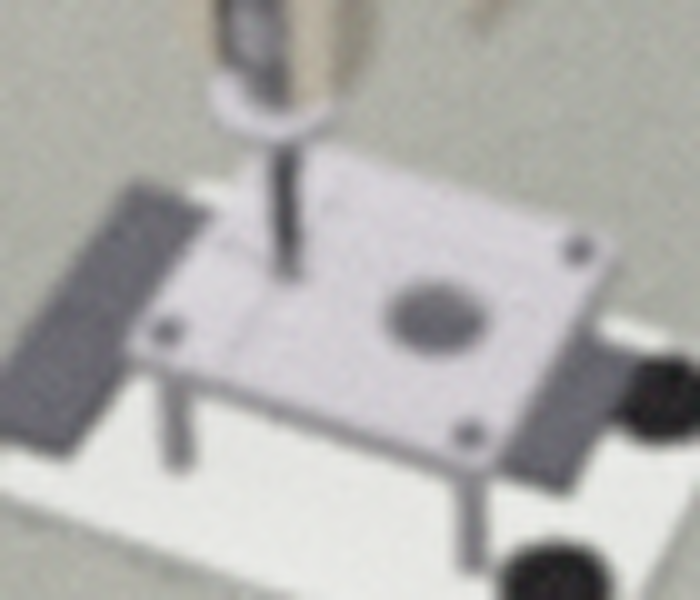

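```bash
python3 - <<'E'
from h import *
from station import bot
o=bot.get_obs();c=ld("w6")
C=lambda l:[(210+a/8,160+b/8) for a,b in l]
g0=raytool(c,o,C([(407,300)]),.083)
print("guide far rim",g0)
for h in (.081,.083,.085):
    # rim of dark mouth: chamfer dia 13, hole 10
    R=np.array(o["tool_rot"])
    for r in (.005,.0065):
        q=(projtool(c,o,[(h,.0002+r*np.cos(a),r*np.sin(a)) for a in np.linspace(0,6.3,300)])-[210,160])*8
        print(h,r,"ring at z=0:",q.min(0).round(1),q.max(0).round(1))
print("nose front",raytool(c,o,C([(404,342)]),.073))
E
```

```text
guide far rim [[ 8.30000000e-02  2.21567507e-05 -5.19663886e-03]]
0.081 0.005 ring at z=0: [357.7 308.1] [460.1 405.2]
0.081 0.0065 ring at z=0: [342.3 293.3] [475.5 419.6]
0.083 0.005 ring at z=0: [358.  301.9] [459.6 398.4]
0.083 0.0065 ring at z=0: [342.8 287.3] [474.9 412.6]
0.085 0.005 ring at z=0: [358.3 295.8] [459.2 391.6]
0.085 0.0065 ring at z=0: [343.2 281.3] [474.3 405.8]
nose front [[ 0.073      -0.00029167 -0.00418241]]
```

```bash
python3 -m crank '[[0,1,0.3,0,0,0,0],[0,1,0,0,0,0,0],[0,1,0,0,0,0,0],[0,1,0,0,0,0,0],[0,1,0,0,0,0,0],[0,1,0,0,0,0,0],[0,1.5,0,0,0,0,0],[0,1.5,0,0,0,0,0],[0,1,0,0,0,0,0],[0,0,0,0,0,0,0]]' 
python3 - <<'E'
from h import *
from station import bot,camera
o=bot.get_obs();print(o["eef_pos"],o["ft_force"],o["ft_torque"])
c=camera("wrist");save(c,"w7")
crop(c,210,310,160,260,8,"w7c")
E
```

```text
time_s: 8.6
eef_pos: [0.5104, 0.145, 0.1349]
tool_rot: [[-0.0, 0.985, 0.172], [-0.0, 0.172, -0.985], [-1.0, -0.0, 0.0]]
ft_force: [-0.2, 0.2, -3.7]
grip_width: 0.0194
[0.51037963 0.14497655 0.1348821 ] [-0.19809853  0.15637735 -3.72844265] [-0.11420494 -0.11178298  0.02690412]
```

View pics/w7c.png

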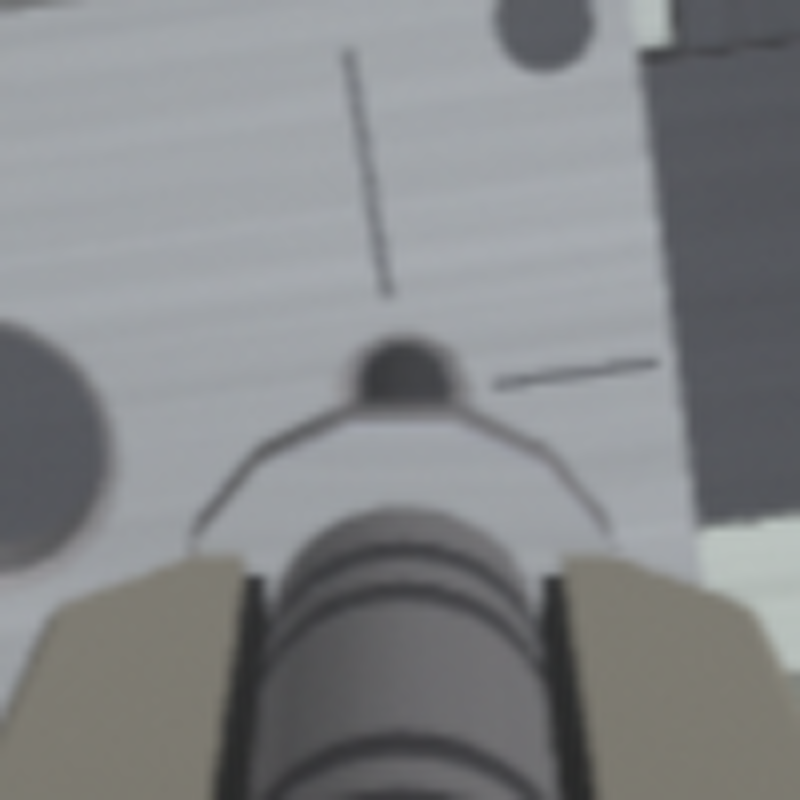

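The nose is in the guide at crop (403,375), with no force. Continuing down.

```bash
python3 -m crank '[[0,1,0,0,0,0,0],[0,1,0,0,0,0,0],[0,1,0,0,0,0,0],[0,1,0,0,0,0,0],[0,1,0,0,0,0,0],[0,1,0,0,0,0,0],[0,1,0,0,0,0,0],[0,0,0,0,0,0,0],[0,0,0,0,0,0,0],[0,0,0,0,0,0,0]]' 
python3 - <<'E'
from station import bot
o=bot.get_obs();print(o["eef_pos"],o["ft_force"],o["ft_torque"])
E
```

```text
time_s: 9.65
eef_pos: [0.5104, 0.145, 0.128]
tool_rot: [[-0.0, 0.985, 0.172], [-0.0, 0.172, -0.985], [-1.0, -0.0, 0.0]]
ft_force: [0.4, -0.2, -3.5]
grip_width: 0.0193
[0.51038399 0.14501737 0.12798161] [ 0.41746223 -0.15677255 -3.54479124] [-0.22793797 -0.18640056  0.05581898]
```

```bash
python3 -m crank '[[0,0.5,0,0,0,0,0],[0,0.5,0,0,0,0,0],[0,0.5,0,0,0,0,0],[0,0.5,0,0,0,0,0],[0,0.5,0,0,0,0,0],[0,0.5,0,0,0,0,0],[0,0.5,0,0,0,0,0],[0,0.5,0,0,0,0,0],[0,0,0,0,0,0,0],[0,0,0,0,0,0,0]]' 
python3 - <<'E'
from station import bot
o=bot.get_obs();print(o["eef_pos"],o["ft_force"],o["ft_torque"])
E
```

```text
time_s: 10.65
eef_pos: [0.5104, 0.145, 0.124]
tool_rot: [[-0.0, 0.985, 0.172], [-0.0, 0.172, -0.985], [-1.0, -0.0, -0.0]]
ft_force: [-0.1, -0.6, -2.2]
grip_width: 0.0196
[0.51041687 0.14503977 0.12399413] [-0.05195171 -0.6460213  -2.24484539] [-0.33372138 -0.15773934 -0.03280549]
```

```bash
python3 -m crank '[[0,0,0,0.4,0,0,0],[0,0.5,0,0,0,0,0],[0,0.5,0,0,0,0,0],[0,0.5,0,0,0,0,0],[0,0.5,0,0,0,0,0],[0,0.5,0,0,0,0,0],[0,0.5,0,0,0,0,0],[0,0,0,0,0,0,0],[0,0,0,0,0,0,0],[0,0,0,0,0,0,0]]' 
python3 - <<'E'
from station import bot
o=bot.get_obs();print(o["eef_pos"],o["ft_force"],o["ft_torque"])
E
```

```text
time_s: 11.65
eef_pos: [0.5106, 0.1447, 0.1212]
tool_rot: [[0.0, 0.985, 0.172], [0.0, 0.172, -0.985], [-1.0, 0.0, -0.0]]
ft_force: [-0.8, -0.2, 1.8]
grip_width: 0.0195
[0.51060977 0.14470605 0.12122794] [-0.81103207 -0.18855609  1.76394262] [ 0.04044495  0.15401105 -0.03078023]
```

```bash
python3 -m crank '[[0,0.4,0,0,0,0,0],[0,0.4,0,0,0,0,0],[0,0.4,0,0,0,0,0],[0,0.4,0,0,0,0,0],[0,0.4,0,0,0,0,0],[0,0.4,0,0,0,0,0],[0,0.4,0,0,0,0,0],[0,0.4,0,0,0,0,0],[0,0,0,0,0,0,0],[0,0,0,0,0,0,0]]' 
python3 - <<'E'
from h import *
from station import bot,camera
o=bot.get_obs();print(o["eef_pos"],o["ft_force"],o["ft_torque"])
E
```

```text
time_s: 12.65
eef_pos: [0.5107, 0.1447, 0.1182]
tool_rot: [[0.001, 0.985, 0.172], [0.0, 0.172, -0.985], [-1.0, 0.001, 0.0]]
ft_force: [-1.4, 0.0, 6.5]
grip_width: 0.0191
[0.51070173 0.14467952 0.11817467] [-1.40260898  0.03639001  6.47936767] [0.0535775  0.23375387 0.06255345]
```

```bash
python3 - <<'E'
from h import *
from station import bot,camera
c=camera("wrist");save(c,"w8");crop(c,225,300,230,384,5,"w8c")
E
python3 -m crank '[[0,0,0,0,0,0,0],[0,0,0,0,0,0,0],[0,0,0,0,0,0,0],[0,0,0,0,0,0,0],[0,0,0,0,0,0,0],[0,0.3,0,0,0,0,0],[0,0.3,0,0,0,0,0],[0,0.3,0,0,0,0,0],[0,0.3,0,0,0,0,0],[0,0,0,0,0,0,0]]' 
python3 - <<'E'
from station import bot
o=bot.get_obs();print(o["eef_pos"],o["ft_force"],o["ft_torque"])
E
```

```text
time_s: 13.7
eef_pos: [0.5107, 0.1447, 0.1171]
tool_rot: [[0.001, 0.985, 0.172], [0.0, 0.172, -0.985], [-1.0, 0.001, 0.0]]
ft_force: [-1.4, 0.1, 7.3]
grip_width: 0.0197
[0.51071911 0.14469874 0.11711132] [-1.39444127  0.12811707  7.31469374] [ 0.04596371  0.30350525 -0.02882755]
```

View pics/w8c.png

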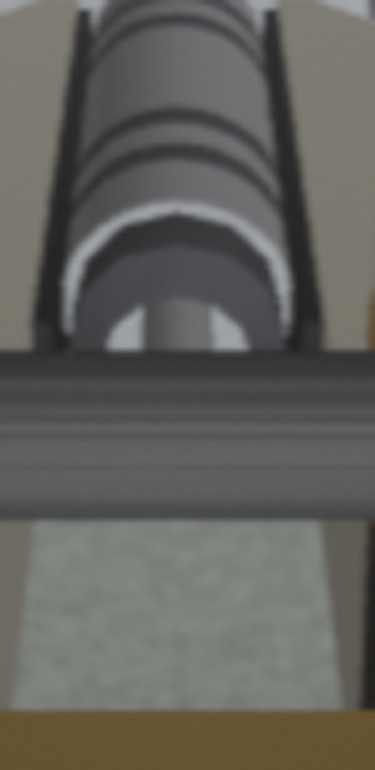

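```bash
python3 -m crank '[[0,0,0,0,0,0,0],[0,0,0,0,0,0,0],[0,0,0,0,0,0,0],[0,0,0,0,0,0,0],[0,0,0,0,0,0,0],[0,0,0,0,0,0,0],[0,0.3,0,0,0,0,0],[0,0.3,0,0,0,0,0],[0,0.2,0,0,0,0,0],[0,0,0,0,0,0,0]]' 
python3 - <<'E'
from station import bot
o=bot.get_obs();print(o["eef_pos"],o["ft_force"],o["ft_torque"])
E
```

```text
time_s: 14.7
eef_pos: [0.5108, 0.1447, 0.1165]
tool_rot: [[0.001, 0.985, 0.172], [0.0, 0.172, -0.985], [-1.0, 0.001, 0.0]]
ft_force: [-1.7, 0.2, 7.6]
grip_width: 0.0191
[0.51078314 0.14472509 0.11645727] [-1.68510281  0.16302816  7.64034943] [0.00081518 0.33915713 0.03194129]
```

```bash
python3 -m crank '[[0,0,0,0,0,0,0],[0,0,0,0,0,0,0],[0,0,0,0,0,0,0],[0,0,0,0,0,0,0],[0,0,0,0,0,0,0],[0,0,0,0,0,0,0],[0,0.3,0,0,0,0,0],[0,0.3,0,0,0,0,0],[0,0.2,0,0,0,0,0],[0,0,0,0,0,0,0]]' 
python3 - <<'E'
from station import bot
o=bot.get_obs();print(o["eef_pos"],o["ft_force"],o["ft_torque"])
E
```

```text
time_s: 15.7
eef_pos: [0.5108, 0.1447, 0.1158]
tool_rot: [[0.001, 0.985, 0.172], [0.0, 0.172, -0.985], [-1.0, 0.001, 0.0]]
ft_force: [-2.3, -0.3, 9.4]
grip_width: 0.0196
[0.51082267 0.14468933 0.11577986] [-2.34272753 -0.34510321  9.39942828] [-0.00749881  0.52461342  0.01174769]
```

```bash
python3 -m crank '[[0,0,-0.2,0,0,0,0],[0,0,0,0,0,0,0],[0,0,0,0,0,0,0],[0,0,0,0,0,0,0],[0,0,0,0,0,0,0],[0,0,0,0,0,0,0],[0,0.3,0,0,0,0,0],[0,0.3,0,0,0,0,0],[0,0,0,0,0,0,0],[0,0,0,0,0,0,0]]' 
python3 - <<'E'
from station import bot
o=bot.get_obs();print(o["eef_pos"],o["ft_force"],o["ft_torque"])
E
```

```text
time_s: 16.7
eef_pos: [0.5107, 0.1447, 0.1148]
tool_rot: [[0.001, 0.985, 0.172], [0.0, 0.172, -0.985], [-1.0, 0.001, 0.0]]
ft_force: [-0.8, 0.1, 5.1]
grip_width: 0.0193
[0.51065004 0.14468053 0.11483749] [-0.84121908  0.1425491   5.07984816] [ 0.06409422  0.15205704 -0.02623302]
```

Force fell from 9.4 to 5.1 N (about 4–5 N) while still pressing down, so it snapped. I'll take one telltale picture and ease off.

```bash
python3 - <<'E'
from h import *
from station import bot,camera
c=camera("wrist");save(c,"w9");crop(c,225,300,230,384,5,"w9c")
E
python3 -m crank '[[0,-2,0,0,0,0,0],[0,-3,0,0,0,0,0],[0,-3,0,0,0,0,0],[0,-3,0,0,0,0,0],[0,-3,0,0,0,0,0],[0,-3,0,0,0,0,0],[0,-3,0,0,0,0,0],[0,-3,0,0,0,0,0],[0,-3,0,0,0,0,0],[0,-3,0,0,0,0,0]]' 
python3 - <<'E'
from station import bot
o=bot.get_obs();print(o["eef_pos"],o["ft_force"],o["ft_torque"])
E
```

```text
time_s: 17.75
eef_pos: [0.5102, 0.1446, 0.1437]
tool_rot: [[-0.0, 0.985, 0.172], [0.0, 0.172, -0.985], [-1.0, -0.0, -0.0]]
ft_force: [0.3, 0.5, -3.2]
grip_width: 0.0192
[0.51024957 0.14463805 0.14369361] [ 0.34633857  0.49677208 -3.20141723] [ 0.01839445 -0.09336195  0.01580265]
```

View pics/w9c.png

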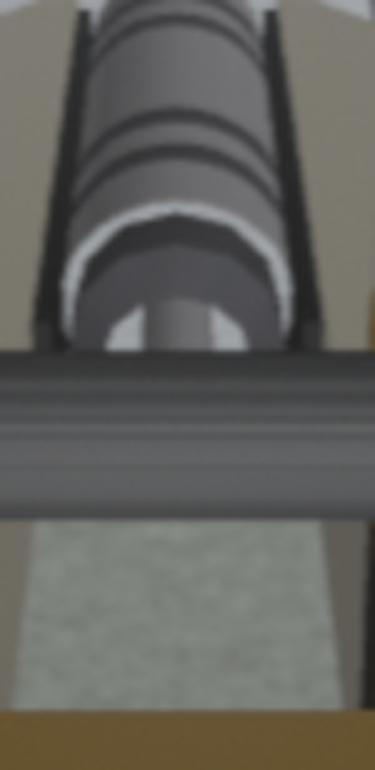

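```bash
python3 -m crank '[[0,-6,0,0,0,0,0],[0,-9,0,0,0,0,0],[0,-9,0,0,0,0,0],[0,-9,0,0,0,0,0],[0,-7,0,0,0,0,0],[0,0,-1.5,6.5,0,0,0],[0,0,-4,17,0,0,0],[0,0,-6,26,0,0,0],[0,0,-7.5,32,0,0,0],[0,0,-8,35,0,0,0]]' 
python3 -m crank '[[0,0,-8,35,0,0,0],[0,0,-8,35,0,0,0],[0,0,-7.5,32,0,0,0],[0,0,-6,26,0,0,0],[0,0,-4.5,18,0,0,0],[0,0,-2.5,10,0,0,0],[0,0,-1.1,4,0,0,0],[0,0,0,0,0,0,0],[0,0,0,0,0,0,0],[0,0,0,0,0,0,0]]' 
python3 - <<'E'
from h import *
from station import bot,camera
o=bot.get_obs();print(o["eef_pos"],o["ft_force"],o["ft_torque"])
c=camera("wrist");save(c,"w10");crop(c,215,305,140,300,5,"w10c")
E
```

```text
time_s: 18.75
eef_pos: [0.5032, 0.0242, 0.1832]
tool_rot: [[-0.0, 0.985, 0.173], [0.0, 0.173, -0.985], [-1.0, -0.0, -0.0]]
ft_force: [0.4, -0.8, -2.6]
grip_width: 0.0194
time_s: 19.75
eef_pos: [0.4943, -0.1379, 0.1835]
tool_rot: [[-0.0, 0.985, 0.173], [0.0, 0.173, -0.985], [-1.0, 0.0, -0.0]]
ft_force: [0.2, 1.0, -2.6]
grip_width: 0.0195
[ 0.49429812 -0.13794137  0.18345335] [ 0.24878851  0.9573902  -2.58702344] [ 0.01087524 -0.11289489 -0.044792  ]
```

View pics/w10c.png

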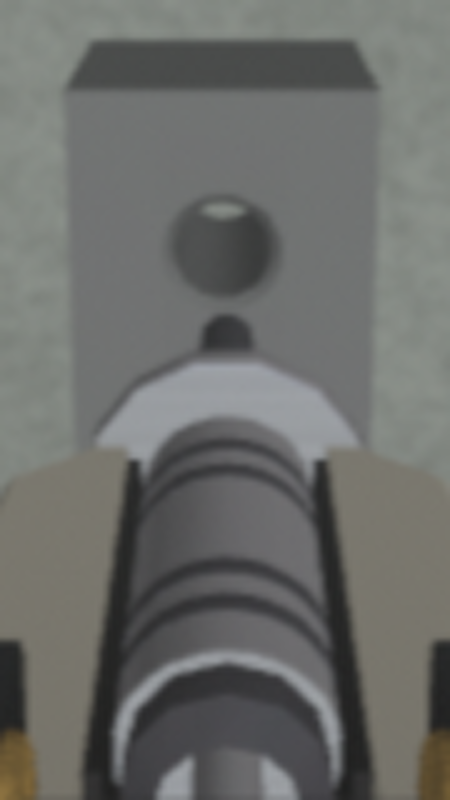

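```bash
python3 - <<'E'
from h import *
from station import bot
o=bot.get_obs();c=ld("w10")
C=lambda l:[(215+a/5,140+b/5) for a,b in l]
print("hole",raytool(c,o,C([(224,246)]),o["eef_pos"][2]-.06))
print("nose front(-4mm z)",raytool(c,o,C([(227,313)]),.073))
print("flange",raytool(c,o,C([(227,352)]),.017))
E
```

```text
hole [[ 0.12347079 -0.00087262 -0.00052175]]
nose front(-4mm z) [[ 0.073      -0.00040757 -0.00438307]]
flange [[ 0.017      -0.00049017 -0.01819232]]
```

```bash
python3 -m crank '[[0,3,-0.3,0.4,0,0,0],[0,6,0,0,0,0,0],[0,9,0,0,0,0,0],[0,10,0,0,0,0,0],[0,10,0,0,0,0,0],[0,10,0,0,0,0,0],[0,9,0,0,0,0,0],[0,7,0,0,0,0,0],[0,5,0,0,0,0,0],[0,2,0,0,0,0,0]]' 
python3 - <<'E'
from h import *
from station import bot,camera
o=bot.get_obs();print(o["eef_pos"],o["ft_force"],o["ft_torque"])
c=camera("wrist");save(c,"w11");crop(c,200,320,160,280,6,"w11c")
c=camera("side");save(c,"s11");crop(c,265,345,100,200,7,"s11c")
E
```

```text
time_s: 20.8
eef_pos: [0.4938, -0.1393, 0.1119]
tool_rot: [[-0.001, 0.985, 0.172], [0.0, 0.172, -0.985], [-1.0, -0.001, -0.0]]
ft_force: [-1.0, -0.2, -2.1]
grip_width: 0.0196
[ 0.49384928 -0.13925683  0.11186708] [-0.96817071 -0.21014796 -2.14852807] [-0.00477116 -0.15098643  0.00237081]
```

View pics/w11c.png

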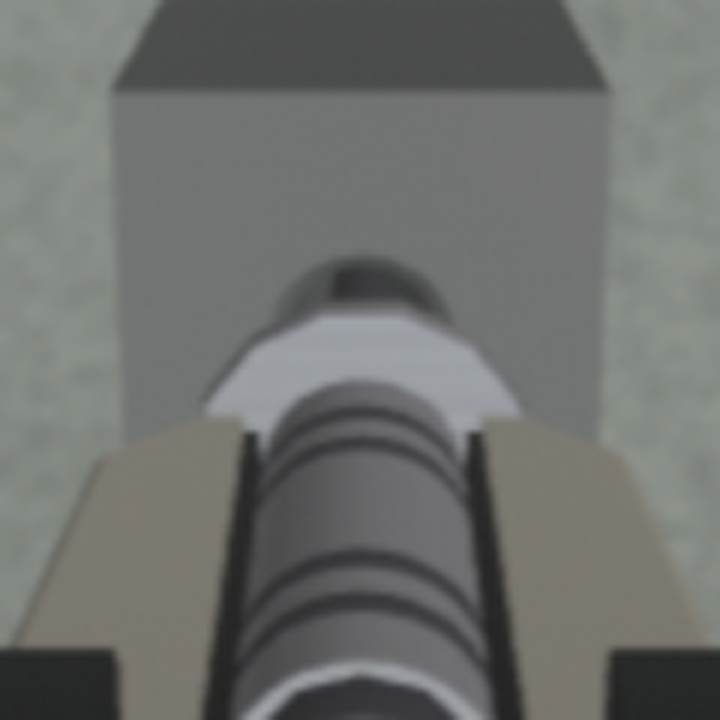

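View pics/s11c.png

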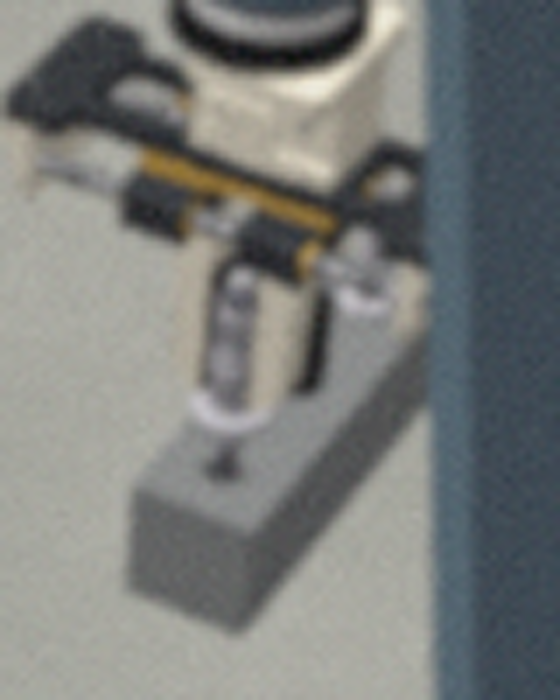

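```bash
python3 - <<'E'
from h import *
from station import bot
o=bot.get_obs();c=ld("w11")
C=lambda l:[(200+a/6,160+b/6) for a,b in l]
h=o["eef_pos"][2]-.06
print(h,"rim",raytool(c,o,C([(362,253),(362,262),(272,311),(455,311)]),h))
print("stand edge",raytool(c,o,C([(113,91),(609,91)]),h))
print("flange",raytool(c,o,C([(363,313)]),.017))
E
```

```text
0.052317850931952126 rim [[ 0.05231785 -0.00063553 -0.0117412 ]
 [ 0.05231785 -0.00063622 -0.0106619 ]
 [ 0.05231785 -0.01097712 -0.0047417 ]
 [ 0.05231785  0.01004156 -0.00472162]]
stand edge [[ 0.05231785 -0.02825467 -0.03068394]
 [ 0.05231785  0.02678594 -0.03063125]]
flange [[ 0.017      -0.00057364 -0.01733654]]
```

```bash
python3 -m crank '[[0,2,-0.1,-0.2,0,0,0],[0,3,0,0,0,0,0],[0,3,0,0,0,0,0],[0,3,0,0,0,0,0],[0,3,0,0,0,0,0],[0,3,0,0,0,0,0],[0,3,0,0,0,0,0],[0,3,0,0,0,0,0],[0,2,0,0,0,0,0],[0,1,0,0,0,0,0]]' 
python3 - <<'E'
from station import bot
o=bot.get_obs();print(o["eef_pos"],o["ft_force"],o["ft_torque"])
E
```

```text
time_s: 21.9
eef_pos: [0.4938, -0.1391, 0.0862]
tool_rot: [[-0.0, 0.985, 0.172], [0.0, 0.172, -0.985], [-1.0, -0.0, -0.0]]
ft_force: [-0.3, 0.2, -2.5]
grip_width: 0.0198
[ 0.49379659 -0.13909439  0.08616516] [-0.3382173   0.18063341 -2.46479943] [-0.02610584 -0.09098925  0.04445385]
```

```bash
python3 -m crank '[[0,0.5,0,0,0,0,0],[0,0.5,0,0,0,0,0],[0,0.5,0,0,0,0,0],[0,0.5,0,0,0,0,0],[0,0.5,0,0,0,0,0],[0,0.3,0,0,0,0,0],[0,0.3,0,0,0,0,0],[0,0.3,0,0,0,0,0],[0,0,0,0,0,0,0],[0,0,0,0,0,0,0]]' 
python3 - <<'E'
from station import bot
o=bot.get_obs();print(o["eef_pos"],o["ft_force"],o["ft_torque"])
E
```

```text
time_s: 22.9
eef_pos: [0.4939, -0.1391, 0.083]
tool_rot: [[-0.0, 0.985, 0.172], [0.0, 0.172, -0.985], [-1.0, -0.0, -0.0]]
ft_force: [0.0, -0.0, -2.4]
grip_width: 0.0197
[ 0.49388755 -0.13913309  0.08303161] [ 0.03871915 -0.03006526 -2.44551617] [-0.0492686  -0.09947808  0.01640619]
```

```bash
python3 -m crank '[[0,0.3,0,0,0,0,0],[0,0.3,0,0,0,0,0],[0,0.3,0,0,0,0,0],[0,0.1,0,0,0,0,0],[0,0,0,0,0,0,0],[0,0,0,0,0,0,0],[0,0,0,0,0,0,0],[0,0,0,0,0,0,0],[0,0,0,0,0,0,0],[0,0,0,0,0,0,0]]' 
python3 - <<'E'
from station import bot
o=bot.get_obs();print(o["eef_pos"],o["ft_force"],o["ft_torque"])
E
```

```text
time_s: 23.9
eef_pos: [0.4939, -0.1391, 0.0823]
tool_rot: [[0.0, 0.985, 0.172], [-0.0, 0.172, -0.985], [-1.0, 0.0, 0.0]]
ft_force: [-2.5, 1.5, 4.8]
grip_width: 0.0198
[ 0.49390965 -0.13914441  0.08230481] [-2.51129395  1.49469241  4.82732799] [ 0.16916093  0.40321664 -0.0187218 ]
```

Seated: the height matches the grasp (z 0.0823) and the flange bears with about 7 N. Softening the grip, then opening.

```bash
python3 -m crank '[[0,0,0,0,0,0,0],[0,-0.2,0,0,0,0,0],[0,0,0,0,0,0,0],[0.3,0,0,0,0,0,0],[0.4,0,0,0,0,0,0],[0.5,0,0,0,0,0,0],[0.6,0,0,0,0,0,0],[0.6,0,0,0,0,0,0],[0.6,0,0,0,0,0,0],[0.6,0,0,0,0,0,0]]' 5
python3 - <<'E'
from h import *
from station import bot,camera
o=bot.get_obs();print(o["eef_pos"],o["ft_force"],o["ft_torque"])
c=camera("wrist");save(c,"w12");crop(c,180,340,160,320,4,"w12c")
E
```

```text
time_s: 24.9
eef_pos: [0.4939, -0.1392, 0.0823]
tool_rot: [[0.0, 0.985, 0.172], [-0.0, 0.172, -0.985], [-1.0, 0.0, 0.0]]
ft_force: [0.4, -0.1, -0.9]
grip_width: 0.0558
[ 0.49392412 -0.13915761  0.08225938] [ 0.40550514 -0.08928794 -0.88430861] [-0.00126869 -0.07245897  0.01488091]
```

View pics/w12c.png

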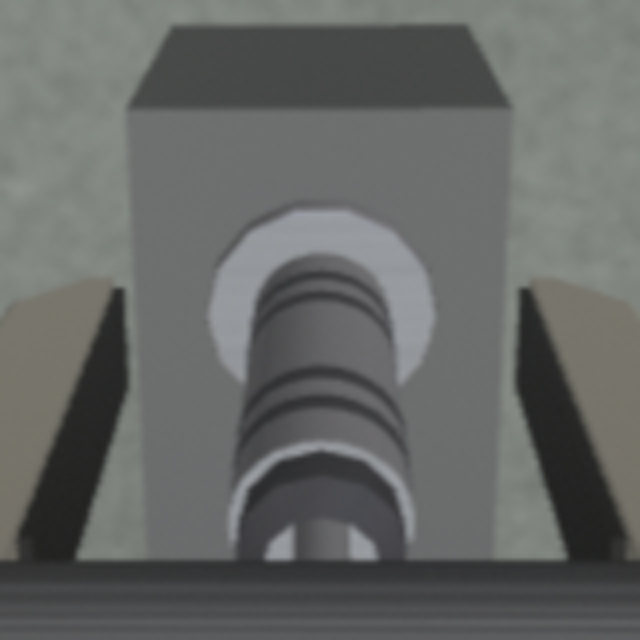

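The punch stands upright with its flange on the stand. The fingers are clear on both sides, so I'm retreating straight up.

```bash
python3 -m crank '[[0.6,-4,0,0,0,0,0],[0.6,-8,0,0,0,0,0],[0.6,-14,0,0,0,0,0],[0.6,-18,0,0,0,0,0],[0.6,-20,0,0,0,0,0],[0.6,-20,0,0,0,0,0],[0.6,-20,0,0,0,0,0],[0.6,-20,0,0,0,0,0],[0.6,-20,0,0,0,0,0],[0.6,-14,0,0,0,0,0]]'
python3 -m crank '[[0.6,-5,0,0,0,0,0],[0.6,0,-10,0,0,0,0],[0.6,0,-20,0,0,0,0],[0.6,0,-25,0,0,0,0],[0.6,0,-25,0,0,0,0],[0.6,0,-20,0,0,0,0],[0.6,0,-10,0,0,0,0],[0.6,0,0,0,0,0,0],[0.6,0,0,0,0,0,0],[0.6,0,0,0,0,0,0]]'
python3 - <<'E'
from h import *
from station import bot,camera
for n in ("wrist","side","top"):
    c=camera(n);save(c,n+"F")
c=ld("sideF");crop(c,185,345,120,265,5,"sF")
E
```

```text
time_s: 25.95
eef_pos: [0.4943, -0.1393, 0.2426]
tool_rot: [[0.002, 0.985, 0.172], [-0.001, 0.172, -0.985], [-1.0, 0.002, 0.001]]
ft_force: [-0.0, -1.3, -0.7]
grip_width: 0.0558
time_s: 26.95
eef_pos: [0.3861, -0.1581, 0.2452]
tool_rot: [[0.0, 0.985, 0.172], [0.0, 0.172, -0.985], [-1.0, 0.0, -0.0]]
ft_force: [-0.2, -0.4, 0.9]
grip_width: 0.0557
```

View pics/sF.png

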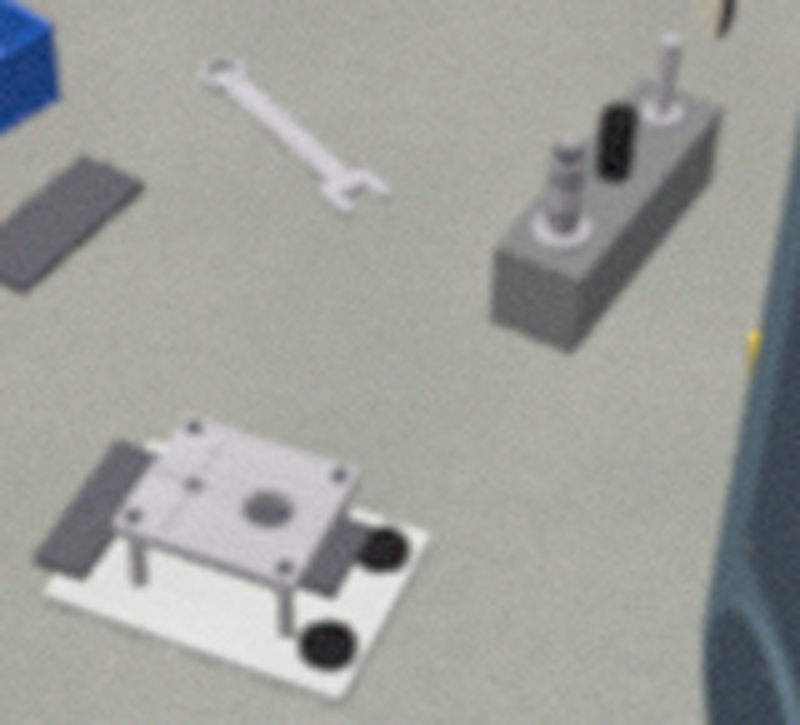

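View pics/topF.png

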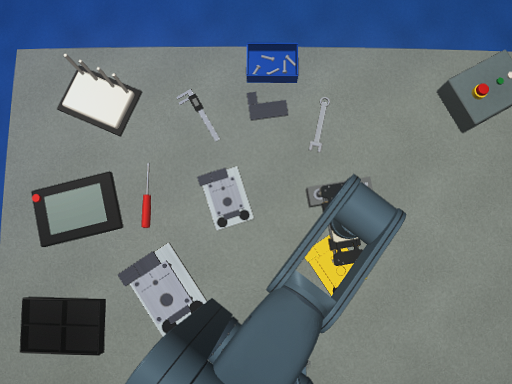

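View pics/wristF.png

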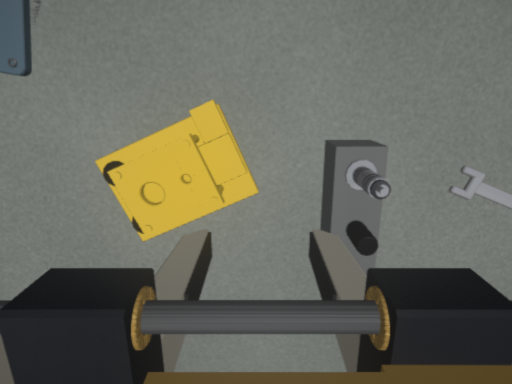

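The side view matches the first picture: punch upright on its flange at crop (565,190), with the scriber, deburrer, fixture and loose items where they were. The gripper is clear, so I'm handing in.

```bash
python3 -c "
from station import ticket,bot
print(ticket.job_done()); print(bot.get_obs()['time_s'])"
```

```text
the job is handed in; nothing more can be done
None
the job is handed in; nothing more can be done
```

I took the punch from the stand's +y end hole and lowered it through the guide hole of the smaller grey fixture. I pressed it down on the blank until it snapped, eased off, and put it back in the same hole. The job was handed in at about 27 s.

- **Snap:** the contact force rose to about 12 N, then dropped by about 4–5 N at roughly the expected 7 mm of stroke. It stayed well below the 22 N limit and never reached the end stop. I moved off in the next call after one picture, less than 0.3 s later.
- **Telltale not seen:** the gripper's rod hid the pin, so I am going by the force drop and the stroke. Pictures before and after show the punch did not slip in the fingers.
- **Guide contact:** the stem rubbed lightly on the guide wall, with side forces up to about 2.3 N. I corrected this with small nudges.
- **Put back:** the punch came down to the same height it was gripped at (0.0823 m), bearing with about 7 N. It stayed upright on its flange after release.
- **Surroundings:** the last side picture shows the fixture, the other two tools, the wrench and the spare blank where they were at the start. The caliper and screwdriver look unmoved from above. The gripper is clear of everything.

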